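# Sweep broken glass off the prep panel

## Robot

A 6-joint arm with a two-finger parallel gripper is mounted at the origin on the work surface. World frame = base frame: x ahead of the robot, y to its left, z up, the work surface at z = 0. Lengths are in m, angles in rad, forces in N, time in s.
With the tool pointing down it reaches from about 0.375 to 0.975 m from the base axis. Payload 3.8 kg.
Tool frame: the origin (TCP) lies at the centre of the arm's flange, where the gripper is bolted on; the fingertips stand 173 mm ahead of it and the grasp point (between the pads) lies 155 mm ahead of it (bot.tip_reach is the distance from the TCP to the fingertips, in m); z points along the fingers, y is the line along which they close (so a half turn about z gives the same grasp; the last joint's range is limited). The gripper opens to 85 mm and grips with 20 to 120 N. Pads are 22 mm wide; open, the fingers measure 114 mm over their backs; the gripper's body (76 mm by 85 mm) begins 54 mm behind the grasp point. The pads swing forward as they close: fully open they stand 13 mm farther back than shut.
Start: joints at [-1.384, 0.264, 1.604, -0, 1.274, -0.037], TCP at [0.15, -0.658, 0.405] pointing down, gripper open.
Joint ranges: [-2.63, 2.63], [-0.94, 2.18], [0.31, 2.57], [-1.31, 4.45], [0, 2.66], [-2.55, 2.55]. Speed limits (rad/s): [2.57, 2.57, 3.14, 3.14, 3.14, 3.14].

## Interface

Orientations are given as a rotation vector (axis times angle).
In Python, from workcell import bot gives the robot as it stands.
- The arm moves only by the tool drive_tool, never from a script. Its arguments are lists of equal length, an entry for each row: "claw": the finger opening in mm, from 0 to 85.4; "slide": the shift along the world's x, y, z each as a share of 0.5 m, from -1 to 1, a list of three; "yaw": the turn about the world's z as a share of 180 degrees, from -1 to 1. A call has 1 to 8 rows; each row is the pose to reach, as a shift and turn from the pose commanded when the call began, turning the shorter way round; what a row does not reach only later rows make up. A row lasts 1/12 s, in which the tool goes at most 41.7 mm and 7.16 degrees, less where a joint would pass 70% of its speed; a pose out of reach is approached as far as the arm can. A call with a number of a shift or a turn outside -1 to 1 is refused whole. A call with a gripper value outside its range is refused whole. The fingers move at their own pace and stop on an object; "newtons" is the grip in N (left out, the last holds). Time passes only in rows, so rows that repeat a pose let the fingers close. It gives the time, the measured TCP pose, the force, the opening and the grip force at its end, in the units of the state.
- bot.read_state(): the state, without advancing time (a new reading comes with each control period).
- bot.read_camera(name): name is "scene" or "top" or "wrist"; returns a dict with "color" (384x512x3 uint8, red, green, blue), "depth" (384x512 float32, m along the optical axis (not along the pixel's ray), 0 where there is no reading), "mtx" (3x3 intrinsics, pixels), "k1" (the pictures are not rectified: a ray, as slopes to the right and down, at radius r is drawn at 1 + k1 r^2 times it, then the intrinsics apply), "eye" and "rotation" of the camera in the world. Camera axes: x right, y up, looking along -z (the intrinsics and any distortion apply to the point x, -y, -z); pixel columns grow to the right and rows downward; lengths in m; the calibration is good to about 2 mm. A picture is of the moment at which its call begins.
- bot.finish_job(): hands the job in; it is judged then, once.
The state is a dict: "time": time; "q": joint angles; "joint_vel": joint speeds; "joint_torque": joint torques, N m; "tool_pos": TCP position; "tcp_rot": TCP orientation; "wrist_force": force on the tool from outside, world axes, zero at the start; "torque": the same for the moment, N m; "width": opening from 0.0 (shut) to 1.0 (fully open); "grip_force": force on a finger pad.
Only numpy, scipy, OpenCV 4.12 (cv2) and the standard library are available. Lean on these libraries where they do the work, as an engineer would, in place of code of your own. Each camera call takes 0.05 s, during which the arm holds its last target. There are 200 camera calls.

## Task

A brown bottle has chipped on the white prep panel. First take the clear blue-capped solvent bottle off the panel and stand it upright, wholly on the blue mat, and let go of it; then, holding the orange scraper block by its grey grip, sweep all five brown glass chips off the open end of the panel into the black catch tray fixed to it, and finally set the scraper down flat on the panel. Never touch the glass chips with the gripper's fingers and do not tip the bottle over.

Things in the scene. Friction and masses are not known exactly. Their poses are not given: they have to be found in the camera images.
- panel: Fixed raised white panel, black catch tray at one end; turned up to 0.25 rad. Origin: at bench level under the panel's centre. Flat top 45 mm up, 236 mm along its x, 260 along its y. Aluminium kerbs along x = -114 and +114 mm, 8 mm wide, 10 mm high, 220 mm clear between. Ends y = +130 and -130 mm open. The tray lies below the y = -130 mm edge: sweep towards the panel's -y.
- tray (a point): Centre of the inner floor of the black catch tray, 4 mm above the bench. Inside 228 mm along the panel's x, 111 mm along its y (panel y = -241 to -130 mm); rim 40 mm above the bench, 5 mm lower than the panel's top. Part of the fixed panel body.
- bottle: Clear bottle with pale filling and blue screw cap, about 0.2 kg, starts standing near the middle of the panel among the chips. Body 52 mm diameter up to 66 mm, shoulder to a 28 mm neck at 82 mm; cap 38 mm diameter, from 88 to 114 mm height. Origin: centre of its underside; z up its axis.
- mat: Fixed square dark-blue mat on the bench, 120 x 120 mm, 4 mm thick; on the left or on the right of the panel. Origin: centre of its underside (bench level).
- scraper: Loose block, 0.25 kg, standing flat on the bench, on the other side of the panel from the mat. Base 150 mm along its x, 40 along its y, 24 high: black rubber sole, orange body. Grey upright grip on it, 90 mm along x, 22 along y, from 24 to 72 mm height, to be pinched across y. The long faces (+y, -y) sweep; same after a half turn. Origin: centre of its underside.
- chip1: Flat irregular chip of thick dark-amber glass, about 26 x 20 mm and 8 mm thick, 12 g; origin at the centre of its underside. Starts lying loose on the white panel.
- chip2: Flat irregular chip of thick dark-amber glass, about 26 x 20 mm and 8 mm thick, 12 g; origin at the centre of its underside. Starts lying loose on the white panel.
- chip3: Flat irregular chip of thick dark-amber glass, about 26 x 20 mm and 8 mm thick, 12 g; origin at the centre of its underside. Starts lying loose on the white panel.
- chip4: Flat irregular chip of thick dark-amber glass, about 26 x 20 mm and 8 mm thick, 12 g; origin at the centre of its underside. Starts lying loose on the white panel.
- chip5: Flat irregular chip of thick dark-amber glass, about 26 x 20 mm and 8 mm thick, 12 g; origin at the centre of its underside. Starts lying loose on the white panel.

How it is judged:
On the way, in this order (a step that is already met when the one before it is completed fails the run):
1. the bottle stands upright and released, wholly on the blue mat (x of bottle in the frame of mat between -0.036 and 0.036 m and y of bottle in the frame of mat between -0.036 and 0.036 m and angle between bottle's own z axis and vertical below 0.1 rad and height (world z) of bottle below 0.01 m and linear speed of bottle below 0.03 m/s and contact force between bottle and the fingers below 0.1 N), for 0.2 s.
2. the scraper block is down at the panel (sole less than 15 mm above its top), held by the fingers (x of scraper in the frame of panel between -0.13 and 0.13 m and y of scraper in the frame of panel between -0.16 and 0.16 m and z of scraper in the frame of panel between 0.04 and 0.06 m and contact force between scraper and the fingers above 0.5 N), for 0.1 s.
3. all five chips lie in the catch tray (x of chip1 in the frame of panel between -0.118 and 0.118 m and y of chip1 in the frame of panel between -0.246 and -0.128 m and z of each of chip1, chip2, chip3, chip4, chip5 in the frame of panel below 0.032 m and x of chip2 in the frame of panel between -0.118 and 0.118 m and y of chip2 in the frame of panel between -0.246 and -0.128 m and x of chip3 in the frame of panel between -0.118 and 0.118 m and y of chip3 in the frame of panel between -0.246 and -0.128 m and x of chip4 in the frame of panel between -0.118 and 0.118 m and y of chip4 in the frame of panel between -0.246 and -0.128 m and x of chip5 in the frame of panel between -0.118 and 0.118 m and y of chip5 in the frame of panel between -0.246 and -0.128 m), for 0.2 s.
At the end, for the whole second after the job is handed in: All five chips lie still in the catch tray, under 32 mm above the bench; the bottle stands upright (0.1 rad) and wholly on the mat (centre within 36 mm of the mat's along both mat axes); the scraper stands flat (0.1 rad) and still on the panel's top (5 mm) (all of step 3 and x of bottle in the frame of mat between -0.036 and 0.036 m and y of bottle in the frame of mat between -0.036 and 0.036 m and angle between each of bottle, scraper's own z axis and vertical below 0.1 rad and height (world z) of bottle below 0.01 m and linear speed of each of bottle, scraper, chip1, chip2, chip3, chip4, chip5 below 0.03 m/s and x of scraper in the frame of panel between -0.13 and 0.13 m and y of scraper in the frame of panel between -0.16 and 0.16 m and z of scraper in the frame of panel between 0.04 and 0.05 m and angular speed of scraper below 0.3 rad/s); the robot touches nothing.
It fails at once if the gripper's fingers touch a glass chip (contact force between any of chip1, chip2, chip3, chip4, chip5 and the fingers above 0.3 N).
It fails at once if the bottle is tipped by more than 0.6 rad (angle between bottle's own z axis and vertical above 0.6 rad).
It also fails if it takes over 72 s, if anything falls off the work surface, if the arm or the gripper's body presses on something with over 40 N, if the wrist force passes 120 N, or if a joint passes its speed limit or range.

## Working session

There is one attempt and no reset: what is moved stays moved. The work goes in short steps, Python scripts to look and compute and a tool call to move; the robot and the scene stay as the last step left them, time stands still between calls to the robot, and variables do not carry over. Pictures are saved under pics/ and viewed, at most 10 in all, crops included, and the job is handed in when it is done.

Besides the shell and the picture viewer there is one more tool, called after "Request:" as name([rows], argument=value, ...), one row to a line, values as JSON. drive_tool: Moves the arm, as the interface text tells. Shift numbers are shares of 0.5 m and turn numbers shares of 180 degrees, none past 1 either way. Its arguments: {"type":"object","properties":{"claw":{"type":"array","items":{"type":"number"}},"slide":{"type":"array","items":{"type":"array","items":{"type":"number"}}},"yaw":{"type":"array","items":{"type":"number"}},"newtons":{"type":"number"}},"required":["claw","slide","yaw"]}

```bash
mkdir -p pics; cat > h.py <<'E'
import numpy as np, cv2
from workcell import bot
def cloud(name):
    c=bot.read_camera(name); d=c["depth"]; K=np.array(c["mtx"]); h,w=d.shape
    u,v=np.meshgrid(np.arange(w),np.arange(h))
    p=np.stack([u,v],-1).reshape(-1,1,2).astype(np.float64)
    n=cv2.undistortPoints(p,K,np.array([c["k1"],0,0,0,0.])).reshape(h,w,2)
    P=np.stack([n[...,0]*d,-n[...,1]*d,-d],-1)@np.array(c["rotation"]).T+np.array(c["eye"])
    return c,P
def save(c,f): cv2.imwrite("pics/"+f,c["color"][...,::-1])
E
python3 - <<'E'
from h import *
for n in("top","scene"):
    c,P=cloud(n); save(c,n+"0.png"); np.savez(n+"0.npz",P=P,d=c["depth"],c=c["color"]); print(n,c["eye"],c["k1"],c["rotation"])
print(bot.read_state())
E
```

```text
Traceback (most recent call last):
  File "h.py", line 8, in cloud
    P=np.stack([n[...,0]*d,-n[...,1]*d,-d],-1)@np.array(c["rotation"]).T+np.array(c["eye"])
      ~~~~~~~~~~~~~~~~~~~~~~~~~~~~~~~~~~~~~~~~~~~~~~~~~~~~~~~~~~~~~~~~~~^~~~~~~~~~~~~~~~~~~
ValueError: operands could not be broadcast together with shapes (384,512) (3,)
```

Rotation is a rotation vector.

```bash
sed -i 's/@np.array(c\["rotation"\]).T/@cv2.Rodrigues(np.array(c["rotation"],float))[0].T/' h.py
python3 - <<'E'
from h import *
for n in("top","scene"):
    c,P=cloud(n); save(c,n+"0.png"); np.savez(n+"0.npz",P=P,d=c["depth"],c=c["color"]); print(n,c["eye"],c["k1"],c["rotation"])
print(bot.read_state())
E
```

```text
top [0.4800504  0.01107935 1.11689959] -0.17093613553593764 [ 0.072653   -0.06960082 -1.59066864]
scene [0.89715845 0.62410592 1.00780637] 0.026377072386577848 [0.1891764  0.8504573  2.53075626]
{'time': 0.15, 'q': array([-1.38391963e+00,  2.64612229e-01,  1.60508736e+00, -2.04740852e-05,
        1.27373189e+00, -3.69204656e-02]), 'joint_vel': array([-5.96366712e-04, -1.02721698e-03, -2.25697224e-03,  8.22127557e-05,
        6.97209633e-04, -1.49180681e-03]), 'joint_torque': array([ 1.26641567e-04, -5.15906560e+01, -3.67960060e+01, -1.11750933e-04,
        8.08064797e-03, -1.83905320e-05]), 'tool_pos': array([ 0.14973594, -0.65790283,  0.40361149]), 'tcp_rot': array([-3.12012297e+00, -3.50611381e-01,  2.46878145e-04]), 'wrist_force': array([-0.44019021, -0.34677592, -0.18371636]), 'torque': array([ 0.00796767, -0.01706624, -0.04596641]), 'grip_force': 0.0, 'width': 1.0009341104660594}
```

View pics/top0.png

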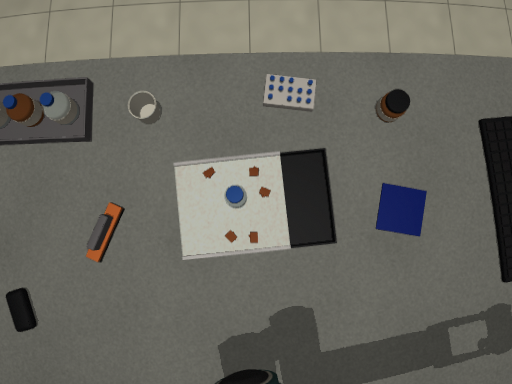

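The picture shows the panel centred near pixel (235,205), with its tray at (308,197) on the right. The bottle cap is at (235,194) and the five chips are at (209,173), (254,172), (265,192), (231,237) and (254,238). The mat is at (401,209) and the scraper at (105,232). Image right is world -y and image up is world +x.

```bash
python3 - <<'E'
from h import *
f=np.load("top0.npz"); P=f["P"]; c=f["c"]; hsv=cv2.cvtColor(c,cv2.COLOR_RGB2HSV).astype(int); H,S,V=[hsv[...,i] for i in range(3)]
X,Y,Z=[P[...,i] for i in range(3)]
vv,uu=np.mgrid[:384,:512]
box=lambda u0,u1,v0,v1:(uu>=u0)&(uu<=u1)&(vv>=v0)&(vv<=v1)
def rect(m,n):
    q=P[m]; r=cv2.minAreaRect(q[:,:2].astype(np.float32)); 
    print(n,m.sum(),"c",np.round(r[0],4),"size",np.round(r[1],4),"ang",round(r[2],2),"z med",np.round(np.percentile(q[:,2],[5,50,95]),4)); return r
blue=(H>105)&(H<130)&(S>120)
rect(blue&box(365,440,170,250)&(Z<.03),"mat")
rect(blue&box(215,255,175,215)&(Z>.1),"cap")
print("cap top",np.percentile(Z[box(230,240,185,200)],[5,50,95]))
rect((H<15)&(S>180)&(V>150)&box(75,135,190,275)&(Z>.012),"scraper orange")
rect(box(75,135,190,275)&(Z>.055),"grip")
rect(box(75,135,190,275)&(Z>.012),"scraper all")
top=box(160,345,135,270)
rect(top&(abs(Z-.045)<.006)&(V>150)|(top&(abs(Z-.055)<.005)&(V>120)),"panel")
rect(top&(Z>.03)&(Z<.062),"panel+tray")
m=top&(H<15)&(S>130)
n,l,s,ce=cv2.connectedComponentsWithStats(m.astype(np.uint8))
for i in range(1,n):
    if s[i,4]>20: print("chip",ce[i].round(1),np.median(P[l==i],0).round(4), s[i,4])
E
```

```text
mat 2037 c [ 0.5235 -0.37  ] size [0.1201 0.1185] ang 79.04 z med [-0.0003  0.0033  0.0066]
cap 226 c [0.5593 0.0501] size [0.0349 0.0352] ang 88.47 z med [0.1557 0.1581 0.161 ]
cap top [0.11004023 0.15803411 0.16163272]
scraper orange 337 c [0.5098 0.2323] size [0.1351 0.4254] ang 9.95 z med [0.0201 0.0232 0.0269]
grip 406 c [0.5   0.215] size [0.0836 0.4011] ang 6.2 z med [0.0591 0.0706 1.1169]
scraper all 1034 c [0.5107 0.233 ] size [0.1413 0.4252] ang 10.51 z med [0.0175 0.0307 0.0735]
panel 9440 c [0.5418 0.0621] size [0.2355 0.26  ] ang 4.97 z med [0.0413 0.0446 0.0539]
panel+tray 10400 c [0.5466 0.0044] size [0.2357 0.3781] ang 4.88 z med [0.0405 0.0446 0.054 ]
chip [253.4 171.2] [0.6226 0.0063 0.0525] 68
chip [208.8 172.3] [0.6222 0.1142 0.0518] 65
chip [264.2 191.6] [ 0.5714 -0.0179  0.0527] 68
chip [230.8 235.9] [0.4673 0.0634 0.0524] 73
chip [253.3 236.7] [0.4639 0.0107 0.0524] 75
```

View pics/scene0.png

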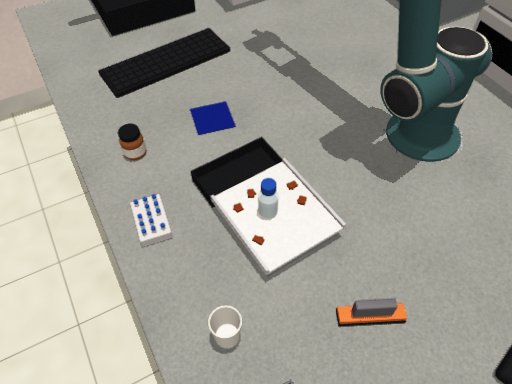

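Request:
drive_tool([
  [0.32,0.56,0],
  [0.32,0.56,0],
  [0.32,0.56,0],
  [0.32,0.56,0],
  [0.32,0.56,0],
  [0.32,0.56,0],
  [0.32,0.56,0],
  [0.32,0.56,0],
], claw=[85,85,85,85,85,85,85,85], yaw=[0,0,0,0,0,0,0,0], newtons=40)

```text
time: 0.82
tool_pos: [0.3105, -0.3753, 0.4043]
tcp_rot: [-3.121, -0.352, -0.0]
wrist_force: [0.3, 0.5, 0.3]
width: 0.994
grip_force: 0.0
```

```bash
python3 - <<'E'
from h import *
f=np.load("top0.npz"); P=f["P"]; 
Z=P[...,2]; vv,uu=np.mgrid[:384,:512]; b=(uu>75)&(uu<135)&(vv>190)&(vv<275)&(Z<.1)
for n,m in(("grip",b&(Z>.06)),("all",b&(Z>.012)),("base",b&(Z>.014)&(Z<.03))):
    q=P[m]; print(n,m.sum(),cv2.minAreaRect(q[:,:2].astype(np.float32)),np.median(q,0))
E
```

```text
grip 358 ((0.48183730244636536, 0.3865624666213989), (0.02370513789355755, 0.09066792577505112), 65.5373306274414) [0.48141748 0.38538575 0.07061264]
all 1010 ((0.4817948043346405, 0.38602903485298157), (0.03871907666325569, 0.15148286521434784), 65.2650146484375) [0.48137119 0.37964968 0.02866256]
base 495 ((0.4818199574947357, 0.38604503870010376), (0.037874236702919006, 0.15165385603904724), 65.66432189941406) [0.48117541 0.37513209 0.02294963]
```

Request:
drive_tool([
  [0.32,0.55,0],
  [0.32,0.55,0],
  [0.32,0.55,0],
  [0.32,0.55,0],
  [0.32,0.55,0],
  [0.32,0.55,0],
  [0.32,0.55,0],
  [0.32,0.55,0],
], claw=[85,85,85,85,85,85,85,85], yaw=[0,0,0,0,0,0,0,0])

```text
time: 1.48
tool_pos: [0.4707, -0.1, 0.4047]
tcp_rot: [-3.121, -0.354, -0.001]
wrist_force: [0.2, -0.5, -0.2]
width: 0.994
grip_force: 0.0
```

Request:
drive_tool([
  [0.177,0.3,0],
  [0.177,0.3,0],
  [0.177,0.3,0],
  [0.177,0.3,0],
  [0.177,0.3,0],
  [0.177,0.3,0],
  [0.177,0.3,0],
  [0.177,0.3,0],
], claw=[85,85,85,85,85,85,85,85], yaw=[0,0,0,0,0,0,0,0])

```text
time: 2.15
tool_pos: [0.5576, 0.0458, 0.4042]
tcp_rot: [3.121, 0.35, -0.002]
wrist_force: [0.4, -0.9, 0.4]
width: 0.996
grip_force: 0.0
```

Request:
drive_tool([
  [0.001,0.006,-0.06],
  [0.001,0.006,-0.12],
  [0.001,0.006,-0.17],
  [0.001,0.006,-0.208],
  [0.001,0.006,-0.208],
  [0.001,0.006,-0.208],
], claw=[85,85,85,85,85,85], yaw=[0,0,0,0,0,0])

```text
time: 2.65
tool_pos: [0.5577, 0.0483, 0.2998]
tcp_rot: [3.122, 0.347, -0.005]
wrist_force: [0.4, 0.1, 0.4]
width: 0.995
grip_force: 0.0
```

Request:
drive_tool([
  [0,0,0],
  [0,0,0],
  [0,0,0],
  [0,0,0],
  [0,0,0],
  [0,0,0],
  [0,0,0],
  [0,0,0],
], claw=[30,30,30,30,30,30,30,30], yaw=[0,0,0,0,0,0,0,0], newtons=40)

```text
time: 3.32
tool_pos: [0.5596, 0.0498, 0.3025]
tcp_rot: [3.121, 0.351, 0.004]
wrist_force: [-1.4, -1.2, 5.8]
width: 0.428
grip_force: 40.3
```

Request:
drive_tool([
  [0,0,0.03],
  [0,0,0.07],
  [0,0,0.11],
  [0,0,0.14],
  [0,0,0.14],
  [0,0,0.14],
], claw=[30,30,30,30,30,30], yaw=[0,0,0,0,0,0])

```text
time: 3.82
tool_pos: [0.5589, 0.05, 0.3711]
tcp_rot: [3.122, 0.351, 0.002]
wrist_force: [0.8, -0.1, -3.2]
width: 0.432
grip_force: 40.8
```

Request:
drive_tool([
  [0,-0.02,0],
  [0,-0.06,0],
  [0,-0.11,0],
  [0,-0.17,0],
  [-0.01,-0.23,0],
  [-0.02,-0.29,0],
  [-0.03,-0.35,0],
  [-0.036,-0.42,0],
], claw=[30,30,30,30,30,30,30,30], yaw=[0,0,0,0,0,0,0,0])

```text
time: 4.48
tool_pos: [0.5392, -0.1614, 0.3682]
tcp_rot: [-3.12, -0.352, 0.006]
wrist_force: [0.7, 0.5, -2.9]
width: 0.432
grip_force: 40.8
```

Request:
drive_tool([
  [-0.01,-0.07,0],
  [-0.02,-0.14,0],
  [-0.03,-0.21,0],
  [-0.036,-0.27,0],
  [-0.036,-0.33,0],
  [-0.036,-0.37,0],
  [-0.036,-0.4,0],
  [-0.036,-0.42,0],
], claw=[30,30,30,30,30,30,30,30], yaw=[0,0,0,0,0,0,0,0])

```text
time: 5.15
tool_pos: [0.5218, -0.3719, 0.3685]
tcp_rot: [-3.12, -0.348, 0.004]
wrist_force: [1.0, -0.1, -2.6]
width: 0.43
grip_force: 40.8
```

```bash
python3 - <<'E'
from h import *
c,P=cloud("scene"); save(c,"s1.png"); s=bot.read_state(); print(s["tool_pos"],s["wrist_force"],s["width"],s["grip_force"])
E
```

```text
[ 0.52201445 -0.37277349  0.36893187] [ 0.96631045 -1.59885826 -2.15444363] 0.433092105095326 40.83073854446411
```

View pics/s1.png

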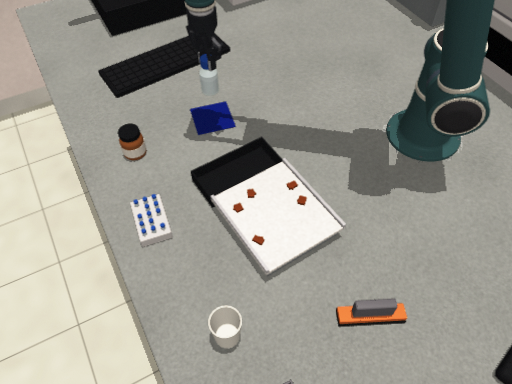

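Request:
drive_tool([
  [0.002,0.003,-0.04],
  [0.002,0.003,-0.09],
  [0.002,0.003,-0.14],
  [0.002,0.003,-0.17],
  [0.002,0.003,-0.19],
  [0.002,0.003,-0.2],
  [0.002,0.003,-0.208],
  [0.002,0.003,-0.208],
], claw=[30,30,30,30,30,30,30,30], yaw=[0,0,0,0,0,0,0,0])

```text
time: 5.87
tool_pos: [0.524, -0.3683, 0.2666]
tcp_rot: [-3.122, -0.352, -0.0]
wrist_force: [-0.5, 0.1, -3.2]
width: 0.432
grip_force: 40.8
```

Request:
drive_tool([
  [0,0,-0.003],
  [0,0,-0.006],
  [0,0,-0.008],
  [0,0,-0.008],
], claw=[30,30,30,30], yaw=[0,0,0,0])

```text
time: 6.2
tool_pos: [0.5239, -0.3688, 0.2632]
tcp_rot: [3.121, 0.351, 0.001]
wrist_force: [-0.1, 0.1, -2.7]
width: 0.431
grip_force: 40.8
```

Request:
drive_tool([
  [0,0,-0.002],
  [0,0,-0.004],
  [0,0,-0.006],
  [0,0,-0.006],
], claw=[30,30,30,30], yaw=[0,0,0,0])

```text
time: 6.53
tool_pos: [0.5241, -0.369, 0.2616]
tcp_rot: [3.121, 0.351, 0.002]
wrist_force: [-2.8, 0.8, 5.3]
width: 0.434
grip_force: 41.7
```

Request:
drive_tool([
  [0,0,0],
  [0,0,0],
  [0,0,0],
  [0,0,0],
  [0,0,0],
  [0,0,0],
  [0,0,0],
], claw=[55,85,85,85,85,85,85], yaw=[0,0,0,0,0,0,0])

```text
time: 7.12
tool_pos: [0.5238, -0.3686, 0.2595]
tcp_rot: [-3.122, -0.351, 0.0]
wrist_force: [-0.7, -0.1, -0.4]
width: 0.992
grip_force: 0.0
```

Request:
drive_tool([
  [0,0,0.04],
  [0,0,0.1],
  [0,0,0.17],
  [0,0,0.24],
  [0,0,0.3],
  [0,0,0.3],
  [0,0,0.3],
  [0,0,0.3],
], claw=[85,85,85,85,85,85,85,85], yaw=[0,0,0,0,0,0,0,0])

```text
time: 7.78
tool_pos: [0.5236, -0.3685, 0.4094]
tcp_rot: [-3.122, -0.351, 0.0]
wrist_force: [-0.4, 0.8, 0.2]
width: 0.995
grip_force: 0.0
```

```bash
python3 - <<'E'
from h import *
c,P=cloud("scene"); save(c,"s2.png"); s=bot.read_state(); print(s["tool_pos"],s["tcp_rot"],s["q"])
hsv=cv2.cvtColor(c["color"],cv2.COLOR_RGB2HSV).astype(int)
m=(hsv[...,0]>105)&(hsv[...,0]<130)&(hsv[...,1]>120)&(P[...,2]>.09)&(P[...,2]<.2)&(P[...,1]<-.25)&(P[...,1]>-.5)
print(m.sum(),P[m].min(0),P[m].max(0))
E
```

```text
[ 0.52339432 -0.36835471  0.40809959] [-3.12024661e+00 -3.50647121e-01  2.85284312e-03] [-6.52166178e-01  1.97287560e-01  1.67870838e+00 -2.81551864e-05
  1.26808773e+00  6.94821575e-01]
144 [ 0.51031542 -0.38489068  0.09136583] [ 0.54462141 -0.34721121  0.12206886]
```

View pics/s2.png

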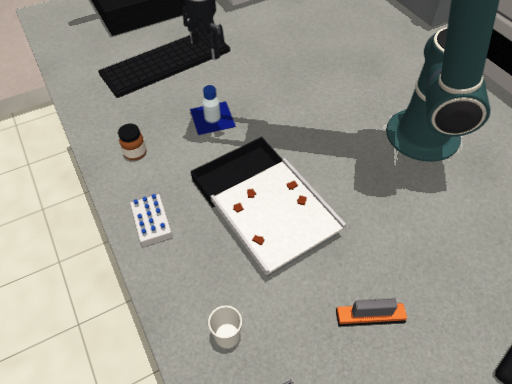

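The bottle stands at pixel (211,107) on the mat, with its cap centre at about (0.526, -0.367). Next is the scraper.

Request:
drive_tool([
  [-0.028,0.5,0],
  [-0.028,0.5,0],
  [-0.028,0.5,0],
  [-0.028,0.5,0],
  [-0.028,0.5,0],
  [-0.028,0.5,0],
  [-0.028,0.5,0],
  [-0.028,0.5,0],
], claw=[85,85,85,85,85,85,85,85], yaw=[0.264,0.264,0.264,0.264,0.264,0.264,0.264,0.264])

```text
time: 8.5
tool_pos: [0.509, -0.1162, 0.4075]
tcp_rot: [-2.709, -1.586, 0.004]
wrist_force: [0.3, 0.2, 0.5]
width: 0.992
grip_force: 0.0
```

Request:
drive_tool([
  [-0.028,0.5,0],
  [-0.028,0.5,0],
  [-0.028,0.5,0],
  [-0.028,0.5,0],
  [-0.028,0.5,0],
  [-0.028,0.5,0],
  [-0.028,0.5,0],
  [-0.028,0.5,0],
], claw=[85,85,85,85,85,85,85,85], yaw=[0.264,0.264,0.264,0.264,0.264,0.264,0.264,0.264])

```text
time: 9.17
tool_pos: [0.4957, 0.1327, 0.4081]
tcp_rot: [-1.845, -2.541, 0.004]
wrist_force: [-0.1, 0.0, 0.2]
width: 0.997
grip_force: 0.0
```

Request:
drive_tool([
  [-0.028,0.5,0],
  [-0.028,0.5,0],
  [-0.028,0.5,0],
  [-0.028,0.5,0],
  [-0.028,0.5,0],
  [-0.028,0.5,0],
  [-0.028,0.5,0],
  [-0.028,0.5,0],
], claw=[85,85,85,85,85,85,85,85], yaw=[0.264,0.264,0.264,0.264,0.264,0.264,0.264,0.264])

```text
time: 9.83
tool_pos: [0.4827, 0.3817, 0.4079]
tcp_rot: [-0.671, -3.068, 0.004]
wrist_force: [-0.8, -0.6, 0.2]
width: 0.997
grip_force: 0.0
```

```bash
cat > st.py <<'E'
from h import *
s=bot.read_state(); R=cv2.Rodrigues(s["tcp_rot"])[0]
print(s["tool_pos"].round(4),"yaw_y",np.degrees(np.arctan2(R[1,1],R[0,1])).round(2),"tilt",np.degrees(np.arccos(-R[2,2])).round(2),s["q"].round(3),s["wrist_force"].round(1),s["width"],s["grip_force"],s["time"])
E
python3 st.py
```

```text
[0.4827 0.3817 0.4079] yaw_y 65.31 tilt 0.16 [ 6.290e-01  1.510e-01  1.733e+00 -1.000e-03  1.260e+00 -5.110e-01] [-0.8 -0.6  0.2] 0.9969858716818955 0.0 9.8333
```

Request:
drive_tool([
  [-0.001,0.009,-0.07],
  [-0.001,0.009,-0.15],
  [-0.001,0.009,-0.23],
  [-0.001,0.009,-0.3],
  [-0.001,0.009,-0.35],
  [-0.001,0.009,-0.39],
  [-0.001,0.009,-0.404],
  [-0.001,0.009,-0.404],
], claw=[85,85,85,85,85,85,85,85], yaw=[0,0,0,0,0,0,0,0])

```text
time: 10.5
tool_pos: [0.4812, 0.3829, 0.2046]
tcp_rot: [-0.678, -3.064, 0.008]
wrist_force: [0.4, -0.5, 0.1]
width: 0.997
grip_force: 0.0
```

Request:
drive_tool([
  [0,0,0],
  [0,0,0],
  [0,0,0],
  [0,0,0],
  [0,0,0],
  [0,0,0],
  [0,0,0],
  [0,0,0],
], claw=[15,15,15,15,15,15,15,15], yaw=[0,0,0,0,0,0,0,0], newtons=70)

```text
time: 11.17
tool_pos: [0.4818, 0.3863, 0.2091]
tcp_rot: [0.669, 3.068, 0.002]
wrist_force: [-0.4, -1.4, 6.9]
width: 0.247
grip_force: 68.5
```

Request:
drive_tool([
  [0,0,0],
  [0,0,0],
  [0,0,0],
], claw=[15,15,15], yaw=[0,0,0])

```text
time: 11.42
tool_pos: [0.4818, 0.3863, 0.2091]
tcp_rot: [0.669, 3.068, 0.002]
wrist_force: [-0.5, -0.6, 6.7]
width: 0.249
grip_force: 68.6
```

```bash
python3 st.py
```

```text
[0.4818 0.3863 0.2091] yaw_y 65.39 tilt 0.11 [ 0.636  0.343  1.893 -0.     0.903 -0.506] [-0.5 -0.6  6.7] 0.2493132897896384 68.57005476951599 11.4167
```

Request:
drive_tool([
  [0,0,0.03],
  [0,0,0.08],
  [0,0,0.14],
  [0,0,0.18],
  [0,0,0.2],
  [0,0,0.2],
], claw=[15,15,15,15,15,15], yaw=[0,0,0,0,0,0])

```text
time: 11.92
tool_pos: [0.4819, 0.3864, 0.3102]
tcp_rot: [0.669, 3.067, 0.005]
wrist_force: [0.4, 0.3, -2.2]
width: 0.248
grip_force: 69.6
```

Request:
drive_tool([
  [0.02,-0.05,0],
  [0.04,-0.11,0],
  [0.06,-0.18,0],
  [0.09,-0.25,0],
  [0.12,-0.32,0],
  [0.14,-0.38,0],
  [0.16,-0.43,0],
  [0.168,-0.454,0],
], claw=[15,15,15,15,15,15,15,15], yaw=[0.02,0.045,0.07,0.095,0.12,0.14,0.155,0.164])

```text
time: 12.58
tool_pos: [0.5652, 0.1555, 0.3048]
tcp_rot: [0.134, -3.135, 0.003]
wrist_force: [0.5, 0.5, -3.1]
width: 0.246
grip_force: 69.6
```

Request:
drive_tool([
  [0,0,0],
  [0,0,0],
], claw=[15,15], yaw=[0,0])

```text
time: 12.75
tool_pos: [0.5645, 0.1579, 0.3052]
tcp_rot: [0.13, -3.135, 0.001]
wrist_force: [-1.6, 0.2, -3.6]
width: 0.249
grip_force: 69.6
```

```bash
python3 st.py; python3 - <<'E'
from h import *
c,P=cloud("scene"); save(c,"s3.png"); np.savez("s3.npz",P=P,c=c["color"])
hsv=cv2.cvtColor(c["color"],cv2.COLOR_RGB2HSV).astype(int);H,S,V=[hsv[...,i] for i in range(3)]
X,Y,Z=[P[...,i] for i in range(3)]
m=(H<15)&(S>170)&(V>120)&(Z>.09)&(Z<.145)&(Y>0)&(Y<.3)&(X>.4)&(X<.75)
print(m.sum(),cv2.minAreaRect(P[m][:,:2].astype(np.float32)),np.percentile(Z[m],[2,50,98]))
E
```

```text
[0.5645 0.1579 0.3052] yaw_y 94.75 tilt 0.24 [ 2.300e-01  1.810e-01  1.897e+00  1.000e-03  1.068e+00 -1.424e+00] [-1.6  0.2 -3.6] 0.24876552361921905 69.59500908851624 12.75
450 ((0.5657702684402466, 0.16008296608924866), (0.14793112874031067, 0.035431891679763794), 4.085981369018555) [0.10987874 0.11999016 0.12386935]
```

View pics/s3.png

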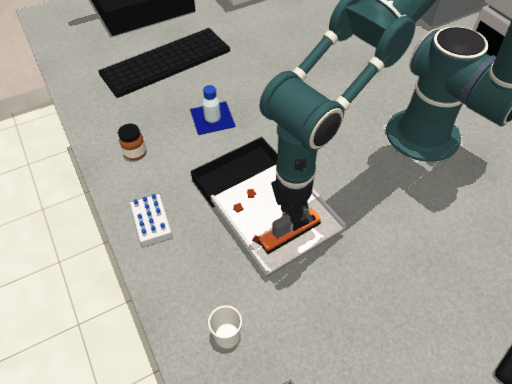

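Request:
drive_tool([
  [0,0,-0.03],
  [0,0,-0.06],
  [0,0,-0.08],
  [0,0,-0.09],
  [0,0,-0.096],
  [0,0,-0.096],
], claw=[15,15,15,15,15,15], yaw=[0,0,0,0,0,0])

```text
time: 13.3
tool_pos: [0.5648, 0.1593, 0.2588]
tcp_rot: [0.135, -3.137, 0.0]
wrist_force: [0.0, -0.2, -3.5]
width: 0.25
grip_force: 69.6
```

Request:
drive_tool([
  [0,0,-0.002],
  [0,0,-0.004],
  [0,0,-0.004],
], claw=[15,15,15], yaw=[0,0,0])

```text
time: 13.55
tool_pos: [0.5656, 0.159, 0.2583]
tcp_rot: [-0.134, 3.138, 0.0]
wrist_force: [0.4, 0.5, -2.9]
width: 0.247
grip_force: 69.6
```

Request:
drive_tool([
  [0,0,-0.003],
  [0,0,-0.006],
  [0,0,-0.008],
  [0,0,-0.008],
], claw=[15,15,15,15], yaw=[0,0,0,0])

```text
time: 13.88
tool_pos: [0.5654, 0.1588, 0.2541]
tcp_rot: [-0.134, 3.138, 0.0]
wrist_force: [-0.4, 0.1, -0.9]
width: 0.249
grip_force: 69.9
```

Request:
drive_tool([
  [0.001,-0.014,0],
  [0.003,-0.034,0],
  [0.005,-0.054,0],
  [0.006,-0.074,0],
  [0.008,-0.094,0],
  [0.01,-0.114,0],
  [0.011,-0.134,0],
  [0.013,-0.153,0],
], claw=[15,15,15,15,15,15,15,15], yaw=[0,0,0,0,0,0,0,0])

```text
time: 14.55
tool_pos: [0.572, 0.0812, 0.2541]
tcp_rot: [-0.133, 3.138, 0.001]
wrist_force: [-0.6, 3.3, 2.3]
width: 0.25
grip_force: 70.3
```

Request:
drive_tool([
  [0.002,-0.019,0],
  [0.003,-0.038,0],
  [0.005,-0.057,0],
  [0.006,-0.076,0],
  [0.008,-0.095,0],
  [0.01,-0.114,0],
  [0.011,-0.134,0],
  [0.013,-0.153,0],
], claw=[15,15,15,15,15,15,15,15], yaw=[0,0,0,0,0,0,0,0])

```text
time: 15.22
tool_pos: [0.5785, 0.0051, 0.2541]
tcp_rot: [-0.134, 3.138, 0.001]
wrist_force: [0.1, 4.7, 5.0]
width: 0.247
grip_force: 70.8
```

```bash
python3 st.py; python3 - <<'E'
from h import *
c,P=cloud("scene"); cv2.imwrite("pics/s4.png",cv2.resize(c["color"][110:290,160:370,::-1],None,fx=3,fy=3))
E
```

```text
[0.5785 0.0051 0.2541] yaw_y 94.9 tilt 0.04 [-3.400e-02  2.220e-01  1.953e+00  1.000e-03  9.660e-01 -1.691e+00] [0.1 4.7 5. ] 0.24704807695405318 70.78826308250427 15.2167
```

View pics/s4.png

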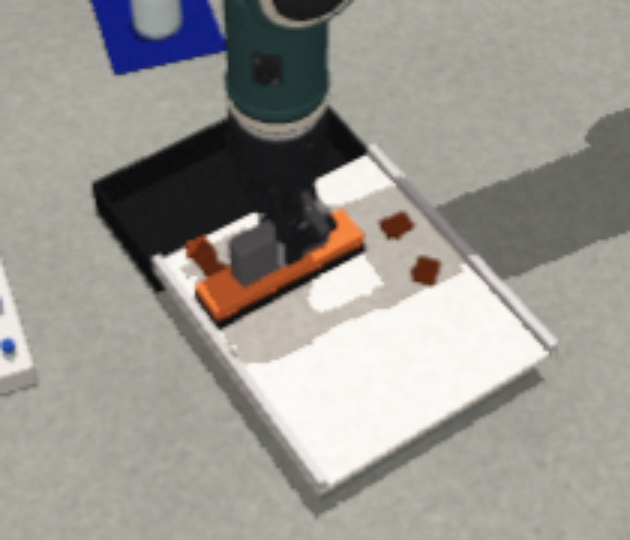

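The crop shows chips being pushed ahead of the scraper at (205,250). The other two, at (397,225) and (426,270), are left for stroke 2. I'll continue the stroke.

Request:
drive_tool([
  [0.002,-0.019,0],
  [0.003,-0.038,0],
  [0.005,-0.057,0],
  [0.006,-0.076,0],
  [0.008,-0.095,0],
  [0.01,-0.114,0],
  [0.011,-0.134,0],
  [0.013,-0.157,0],
], claw=[15,15,15,15,15,15,15,15], yaw=[0,0,0,0,0,0,0,0])

```text
time: 15.93
tool_pos: [0.5848, -0.0729, 0.2539]
tcp_rot: [0.135, -3.139, -0.001]
wrist_force: [0.2, 3.9, 4.3]
width: 0.247
grip_force: 70.6
```

Request:
drive_tool([
  [0,0,0],
  [0,0,0],
  [0,0,0.04],
  [0,0,0.09],
  [0,0,0.12],
  [0,0,0.12],
], claw=[15,15,15,15,15,15], yaw=[0,0,0,0,0,0])

```text
time: 16.43
tool_pos: [0.5855, -0.0728, 0.3159]
tcp_rot: [-0.135, 3.135, -0.002]
wrist_force: [1.9, -0.5, -2.1]
width: 0.247
grip_force: 69.8
```

```bash
python3 st.py; cat > chips.py <<'E'
from h import *
import sys
C=np.array([.5418,.0621]);t=np.radians(4.9);ex=np.array([np.cos(t),np.sin(t)]);ey=np.array([-np.sin(t),np.cos(t)])
for n in("top","scene"):
    c,P=cloud(n); hsv=cv2.cvtColor(c["color"],cv2.COLOR_RGB2HSV).astype(int)
    D=P[...,:2]-C; x=D@ex; y=D@ey; Z=P[...,2]
    m=((hsv[...,0]<16)|(hsv[...,0]>174))&(hsv[...,1]>110)&(abs(x)<.13)&(y>-.26)&(y<.135)&(Z<.2)&(hsv[...,2]>25)
    k,l,s,ce=cv2.connectedComponentsWithStats(m.astype(np.uint8))
    for i in range(1,k):
        if s[i,4]>8: print(n,ce[i].round(0),s[i,4],"panel xyz",np.median(x[l==i]).round(4),np.median(y[l==i]).round(4),np.median(Z[l==i]).round(4))
    save(c,n+sys.argv[1]+".png")
E
python3 chips.py 5
```

```text
[ 0.5855 -0.0728  0.3159] yaw_y 94.92 tilt 0.22 [-1.660e-01  1.750e-01  1.883e+00 -1.000e-03  1.081e+00 -1.822e+00] [ 1.9 -0.5 -2.1] 0.2467050962616745 69.81974601745605 16.4333
top [291. 206.] 323 panel xyz -0.0229 -0.1347 0.1298
top [231. 236.] 76 panel xyz -0.0734 0.0083 0.0524
top [253. 237.] 74 panel xyz -0.0821 -0.0443 0.0522
scene [235. 165.] 605 panel xyz 0.0463 -0.1248 0.1282
scene [235. 180.] 70 panel xyz 0.022 -0.1683 0.0106
scene [292. 185.] 58 panel xyz -0.0775 -0.0438 0.0528
scene [219. 189.] 68 panel xyz 0.0768 -0.1613 0.0172
scene [301. 200.] 59 panel xyz -0.0703 0.0101 0.0533
```

Request:
drive_tool([
  [-0.02,0.05,0],
  [-0.05,0.12,0],
  [-0.08,0.19,0],
  [-0.11,0.26,0],
  [-0.135,0.33,0],
  [-0.155,0.38,0],
  [-0.163,0.404,0],
  [-0.163,0.404,0],
], claw=[15,15,15,15,15,15,15,15], yaw=[0,0,0,0,0,0,0,0])

```text
time: 17.2
tool_pos: [0.5012, 0.1313, 0.3111]
tcp_rot: [0.14, -3.134, 0.001]
wrist_force: [0.1, -0.1, -3.5]
width: 0.248
grip_force: 70.1
```

```bash
python3 st.py;python3 chips.py 6
```

```text
[0.5012 0.1313 0.3111] yaw_y 95.11 tilt 0.27 [ 2.080e-01  4.900e-02  2.032e+00  1.000e-03  1.065e+00 -1.452e+00] [ 0.1 -0.1 -3.5] 0.24764400913077947 70.06109833717346 17.2
top [292. 170.] 147 panel xyz 0.0745 -0.1609 0.0126
top [298. 191.] 87 panel xyz 0.0195 -0.1691 0.0109
top [231. 236.] 76 panel xyz -0.0734 0.0081 0.0523
top [253. 237.] 81 panel xyz -0.0817 -0.0449 0.0528
top [197. 250.] 96 panel xyz -0.0964 0.0829 0.1261
scene [235. 180.] 68 panel xyz 0.0215 -0.1696 0.0119
scene [292. 185.] 56 panel xyz -0.0779 -0.0438 0.0532
scene [219. 189.] 67 panel xyz 0.077 -0.1621 0.0183
scene [301. 214.] 527 panel xyz 0.0042 0.0862 0.1255
```

Request:
drive_tool([
  [0.006,0,-0.01],
  [0.006,0,-0.04],
  [0.006,0,-0.07],
  [0.006,0,-0.09],
  [0.006,0,-0.102],
  [0.006,0,-0.106],
  [0.006,0,-0.106],
], claw=[15,15,15,15,15,15,15], yaw=[0,0,0,0,0,0,0])

```text
time: 17.88
tool_pos: [0.5063, 0.1287, 0.2599]
tcp_rot: [0.133, -3.137, 0.0]
wrist_force: [0.0, -0.8, -3.4]
width: 0.247
grip_force: 70.1
```

```bash
python3 st.py
```

```text
[0.5063 0.1287 0.2599] yaw_y 94.85 tilt 0.08 [ 0.201  0.116  2.066 -0.     0.961 -1.454] [ 0.  -0.8 -3.4] 0.24674405568337082 70.05680680274963 17.8833
```

Request:
drive_tool([
  [0,0,-0.004],
  [0,0,-0.008],
  [0,0,-0.012],
  [0,0,-0.012],
], claw=[15,15,15,15], yaw=[0,0,0,0])

```text
time: 18.22
tool_pos: [0.5063, 0.1294, 0.2548]
tcp_rot: [-0.135, 3.138, 0.0]
wrist_force: [0.2, 0.2, -4.0]
width: 0.248
grip_force: 70.1
```

Request:
drive_tool([
  [0.001,-0.014,0],
  [0.003,-0.034,0],
  [0.005,-0.054,0],
  [0.006,-0.074,0],
  [0.008,-0.094,0],
  [0.01,-0.114,0],
  [0.011,-0.134,0],
  [0.012,-0.14,0],
], claw=[15,15,15,15,15,15,15,15], yaw=[0,0,0,0,0,0,0,0])

```text
time: 18.88
tool_pos: [0.5124, 0.0576, 0.2547]
tcp_rot: [0.132, -3.139, 0.001]
wrist_force: [0.2, -0.5, -2.9]
width: 0.245
grip_force: 70.1
```

Request:
drive_tool([
  [0.001,-0.014,0],
  [0.003,-0.034,0],
  [0.005,-0.054,0],
  [0.006,-0.074,0],
  [0.008,-0.094,0],
  [0.01,-0.114,0],
  [0.011,-0.134,0],
  [0.012,-0.14,0],
], claw=[15,15,15,15,15,15,15,15], yaw=[0,0,0,0,0,0,0,0])

```text
time: 19.55
tool_pos: [0.5184, -0.0122, 0.2547]
tcp_rot: [-0.133, 3.139, -0.001]
wrist_force: [0.1, -0.1, -3.0]
width: 0.249
grip_force: 70.1
```

```bash
python3 st.py
```

```text
[ 0.5184 -0.0122  0.2547] yaw_y 94.84 tilt 0.03 [-7.100e-02  1.150e-01  2.078e+00 -1.000e-03  9.480e-01 -1.726e+00] [ 0.1 -0.1 -3. ] 0.24914182245216654 70.10934948921204 19.55
```

Request:
drive_tool([
  [0.001,-0.018,0],
  [0.003,-0.038,0],
  [0.005,-0.058,0],
  [0.006,-0.078,0],
  [0.008,-0.098,0],
  [0.01,-0.118,0],
  [0.011,-0.132,0],
  [0.011,-0.132,0],
], claw=[15,15,15,15,15,15,15,15], yaw=[0,0,0,0,0,0,0,0])

```text
time: 20.22
tool_pos: [0.524, -0.0782, 0.2548]
tcp_rot: [-0.132, 3.138, -0.001]
wrist_force: [0.4, -0.1, -3.3]
width: 0.247
grip_force: 70.1
```

Request:
drive_tool([
  [0,0,0.006],
  [-0.002,0.04,0.012],
  [-0.006,0.09,0.016],
  [-0.01,0.15,0.016],
  [-0.014,0.2,0.016],
  [-0.02,0.25,0.016],
  [-0.024,0.28,0.016],
  [-0.024,0.28,0.016],
], claw=[15,15,15,15,15,15,15,15], yaw=[0,0,0,0,0,0,0,0])

```text
time: 20.88
tool_pos: [0.5111, 0.0663, 0.2629]
tcp_rot: [0.14, -3.138, -0.002]
wrist_force: [0.0, 0.5, -2.8]
width: 0.242
grip_force: 70.1
```

```bash
python3 st.py;python3 chips.py 7
```

```text
[0.5111 0.0663 0.2629] yaw_y 95.09 tilt 0.08 [ 8.000e-02  9.900e-02  2.079e+00  2.000e-03  9.640e-01 -1.580e+00] [ 0.   0.5 -2.8] 0.24229128971834668 70.14528393745422 20.8833
top [292. 170.] 144 panel xyz 0.0741 -0.1612 0.0132
top [298. 191.] 84 panel xyz 0.0197 -0.1686 0.0104
top [291. 228.] 51 panel xyz -0.0715 -0.1401 0.011
top [300. 239.] 94 panel xyz -0.1005 -0.1599 0.0115
top [231. 243.] 213 panel xyz -0.0903 0.0074 0.0771
scene [270. 164.] 26 panel xyz -0.0909 -0.166 0.0117
scene [235. 180.] 67 panel xyz 0.0228 -0.169 0.0114
scene [219. 189.] 67 panel xyz 0.0758 -0.1621 0.018
scene [285. 206.] 538 panel xyz -0.0038 0.0202 0.0773
```

View pics/top7.png

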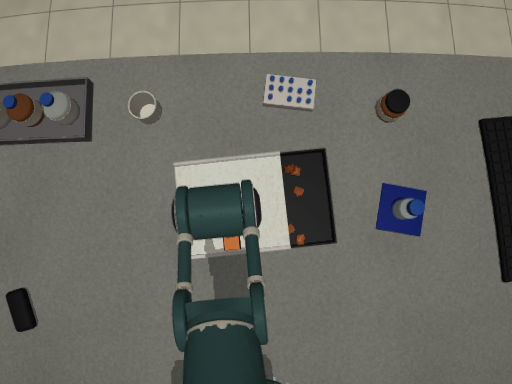

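Tray contents: two chips at about (292,170), one at (298,191), one at (291,228) and one at (300,239). That's all five, each below 20 mm. Now I'll set the scraper down.

Request:
drive_tool([
  [0,0,-0.006],
  [0,0,-0.012],
  [0,0,-0.016],
  [0,0,-0.018],
  [0,0,-0.019],
  [0,0,-0.019],
], claw=[15,15,15,15,15,15], yaw=[0,0,0,0,0,0])

```text
time: 21.48
tool_pos: [0.5118, 0.0627, 0.254]
tcp_rot: [0.133, -3.138, 0.0]
wrist_force: [-5.3, -0.4, 6.3]
width: 0.251
grip_force: 71.3
```

Request:
drive_tool([
  [0,0,0],
  [0,0,0],
  [0,0,0],
  [0,0,0],
  [0,0,0],
  [0,0,0],
  [0,0,0],
  [0,0,0],
], claw=[40,70,70,70,70,70,70,70], yaw=[0,0,0,0,0,0,0,0])

```text
time: 22.15
tool_pos: [0.5118, 0.0634, 0.2531]
tcp_rot: [0.135, -3.139, 0.0]
wrist_force: [0.4, -0.2, 0.1]
width: 0.819
grip_force: 0.0
```

Request:
drive_tool([
  [0,0,0.03],
  [0,0,0.08],
  [0,0,0.14],
  [0,0,0.21],
  [0,0,0.27],
  [0,0,0.3],
  [0,0,0.3],
  [0,0,0.3],
], claw=[70,70,70,70,70,70,70,70], yaw=[0,0,0,0,0,0,0,0])

```text
time: 22.82
tool_pos: [0.512, 0.0634, 0.4042]
tcp_rot: [-0.134, 3.136, 0.0]
wrist_force: [-0.1, -0.1, -0.4]
width: 0.826
grip_force: 0.0
```

```bash
python3 st.py;python3 chips.py 8
```

```text
[0.512  0.0634 0.4042] yaw_y 94.91 tilt 0.15 [ 0.075 -0.04   1.941 -0.     1.238 -1.582] [-0.1 -0.1 -0.4] 0.826108125277391 0.0 22.8167
top [292. 170.] 144 panel xyz 0.0743 -0.1609 0.0136
top [298. 191.] 87 panel xyz 0.0196 -0.1689 0.0111
top [291. 228.] 51 panel xyz -0.0716 -0.1402 0.0115
top [300. 239.] 94 panel xyz -0.1005 -0.1596 0.0116
top [233. 243.] 194 panel xyz -0.0906 0.0036 0.0682
scene [272. 163.] 49 panel xyz -0.098 -0.1643 0.0118
scene [235. 180.] 67 panel xyz 0.022 -0.1697 0.0114
scene [219. 189.] 67 panel xyz 0.0769 -0.1622 0.0183
scene [285. 207.] 564 panel xyz -0.0082 0.0156 0.0684
```

View pics/scene8.png

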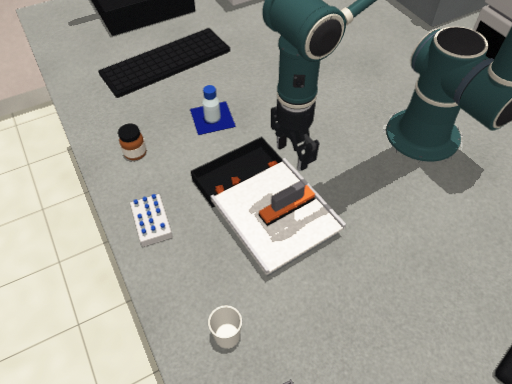

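The scraper sits flat on the panel at pixel (287,203), its top at 68 mm (45 mm panel plus 24 mm body). The bottle is upright on the mat at (211,107), the chips are in the tray, and the gripper is clear.

```bash
python3 -c "
from workcell import bot; print(bot.finish_job())"
```

```text
the job is handed in; nothing more can be done
None
```

I handed the job in at about 23 s: the last pictures show the bottle upright on the mat, all five chips in the tray and the scraper flat on the panel; the hand-in gave no verdict.

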